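# Seat the filter cell on the fluorescence lamp

### The job

Lift the larger of the two knurled filter cells out of the grey tray, set it upright over the aluminium spigot of the black lamp, and turn it until its hidden keyways drop over the spigot's three pins. Then push it down fully home against the spring ring and finish while still holding it there: do not let go, the spring would lift it again. Leave the smaller cell, the flask and the vials where they stand.

Things in the scene. Friction and masses are not known exactly. Their poses are not given: they have to be found in the camera images.
- cell_mid (a point): Larger filter cell: upright knurled aluminium ring, 56 mm outer diameter, 45 mm high, about 0.2 kg; amber glass closes the bore 3 mm below the upper rim. Grip it across the diameter in any direction. Stands upright in the tray, any heading. Point: on its axis half-way up (22.5 mm above the lower rim), z up.
- cell_rim (a point): Centre of the larger cell's lower rim. Open below: 38 mm bore, 38 mm deep to the glass. Inside, unseen, three keyways (11 mm wide, 20 mm tall, open below, 120 degrees apart). Their angle to the lamp's pins is unknown: rest the rim on the pins and turn, either way, until it drops; they match once every 120 degrees, within about 8 degrees either side.
- lamp_spigot (a point): Top of the lamp's upright aluminium spigot, on its axis, 104 mm above the table. Spigot 34.4 mm in diameter, tapered to 25 mm over its top 6 mm. Below it: a 60 mm neck (50 to 70 mm above the table), a black finned housing 91 mm in diameter up to 50 mm, a square grey foot 110 mm wide. Fixed to the table.
- lamp_pins (a point): Point on the spigot's axis level with the tops of its three pins (92.5 mm above the table). The pins stick out sideways to 23 mm from the axis, 5 mm wide, 120 degrees apart, at an unknown heading that this point's heading does not tell. A cell resting on the pins has its lower rim here, its centre 22.5 mm higher.
- lamp_shoulder (a point): Point on the spigot's axis on the rigid shoulder, 76 mm above the table (16.5 mm below the pin tops), z up. The cell's lower rim rests on it when fully home: its centre is then 22.5 mm above this point. Once the keyways have dropped over the pins, the cell lies on the spring ring with its centre 30.5 mm above this point.
- spring_ring (a joint): The brass spring ring round the spigot, 49 to 56 mm in diameter, top 8 mm above the shoulder when free. Value: how far it is pressed down, 0 m when free, 0.008 when the cell is fully home. The spring pushes up with 3.6 N when just touched and 8.4 N at home, more than the cell's weight.
- tray: The grey filter tray, fixed, 160 x 260 mm (x, y), walls 14 mm high and 4 mm thick, floor 4 mm thick; origin at the centre of its underside. It holds the two cells standing upright, about 120 mm apart along the tray's y, in either order.
- small_cell_mid (a point): The smaller knurled cell, 40 mm in diameter, 40 mm high, also in the tray: leave alone. Point: its centre.
- flask_mid (a point): Conical glass flask, 84 mm across the base, 130 mm high: leave alone. Point: on its axis half-way up.
- vial_a_mid (a point): Capped glass vial, 27 mm in diameter, 55 mm high, between tray and lamp, the nearer to the robot: leave alone. Point: its centre.
- vial_b_mid (a point): Same kind of vial, the farther from the robot: leave alone. Point: its centre.

How it is judged:
On the way:
1. the larger cell is lifted over the lamp's spigot, clear of the pins (horizontal distance between cell_mid and lamp_shoulder below 0.02 m and z of cell_mid in the frame of lamp_shoulder above 0.037 m), for 0.05 s.
At the end, for the whole second after the job is handed in: The larger cell is on the spigot (axes within 4 mm, upright within 0.1 rad), at rest, its centre at most 2 mm above its fully home height, the spring ring pressed down over 6 mm, and the fingers still bear on it with over 2 N (horizontal distance between cell_mid and lamp_shoulder below 0.004 m and z of cell_mid in the frame of lamp_shoulder between 0.02 and 0.0245 m and angle between cell_mid's own z axis and vertical below 0.1 rad and value of joint spring_ring above 0.006 m and contact force between the fingers and cell above 2 N and linear speed of cell below 0.02 m/s); the arm keeps its last pose, push and grip.
It fails at once if the smaller cell, flask or a vial is moved by more than 25 mm or knocked over (distance of any of small_cell_mid, flask_mid, vial_a_mid, vial_b_mid from where it was at the start of the episode above 0.025 m or angle between any of small_cell_mid, flask_mid, vial_a_mid, vial_b_mid's own z axis and vertical above 0.6 rad).
It also fails if it takes over 64 s, if anything falls off the work surface, if the arm or the gripper's body presses on something with over 40 N, if the wrist force passes 120 N, or if a joint passes its speed limit or range.

### The arm

A 6-joint arm with a two-finger parallel gripper is mounted at the origin on the work surface. World frame = base frame: x ahead of the robot, y to its left, z up, the work surface at z = 0. Lengths are in m, angles in rad, forces in N, time in s.
With the tool pointing down it reaches from about 0.25 to 0.85 m from the base axis. Payload 12.5 kg.
Tool frame: the origin (TCP) lies at the very end of the fingers, on their centre line; the grasp point (between the pads) lies 19 mm behind it; z points along the fingers, x is the direction in which the jaws open and shut, and the axes are right-handed (so a half turn about z gives the same grasp; the last joint's range is limited). The gripper opens to 93 mm and grips with 3 to 60 N. Pads are 15 mm wide; open, the fingers measure 128 mm over their backs; the gripper's body (75 mm by 188 mm) begins 65 mm behind the grasp point.
Start: joints at [-0.085, 0.351, 1.652, -0, 1.139, -0.085], TCP at [0.55, 0, 0.18] pointing down, gripper open.
Joint ranges: [-2.75, 2.75], [-0.79, 2.1], [0.01, 2.65], [-1.57, 4.71], [0.07, 3.14], [-2.87, 2.87]. Speed limits (rad/s): [2.22, 2.22, 2.79, 3.14, 3.14, 3.14].

### API

Orientations are given as a 3x3 rotation matrix whose columns are the frame's x, y, z axes.
In Python, from workcell import get_obs, read_camera, calibration, finish_job gives the robot as it stands.
- The arm moves only by the tool jog_arm, never from a script. Its argument "commands" is a list of rows, each an object with "delta_rot": the turn, a rotation vector about the tool's x, y, z in units of 6 degrees (1.0 is 6 degrees), a list of three; "slide": the shift along the tool's x, y, z in units of 50 mm (1.0 is 50 mm), a list of three; "hand": the opening, from 0 (shut) to 1 (fully open). In form: [{"delta_rot": [ax, ay, az], "slide": [x, y, z], "hand": hand}, ...]. A call has 1 to 5 rows; each row is the pose to reach, as a shift and turn from the pose commanded when the call began, along the tool's axes at that moment; what a row does not reach only later rows make up. A row lasts 1/8 s, in which the tool goes at most 62.5 mm and 10.7 degrees, less where a joint would pass 70% of its speed; a pose out of reach is approached as far as the arm can. A call with a gripper value outside its range is refused whole. The fingers move at their own pace and stop on an object; "grip_force" is the grip in N (left out, the last holds). Time passes only in rows, so rows that repeat a pose let the fingers close. It gives the time, the measured TCP pose, the force and the opening at its end, in the units of the state.
- get_obs(): the state, without advancing time (a new reading comes with each control period).
- read_camera(name): name is "scene" or "side" or "wrist"; returns the picture (400x640x3 uint8, blue, green, red); there is no depth.
- calibration(name): a dict with "K" (3x3 intrinsics, pixels), "xyz" and "attitude" of the camera in the world. Camera axes: x right, y down, z forward; pixel columns grow to the right and rows downward; lengths in m; the calibration is good to about 2 mm. The wrist camera is an equidistant fisheye: a pixel r from the principal point sees the ray r / f radians off the axis. A picture is of the moment at which its call begins: read the wrist's pose just before it. calibration takes no time and is no camera call; for the wrist camera it gives the pose at the moment of the call.
- finish_job(): hands the job in, once; it reports no verdict.
The state is a dict: "time_s": time; "joint_pos": joint angles; "qvel": joint speeds; "joint_torque": joint torques, N m; "position": TCP position; "tool_rot": TCP orientation; "ft_force": force on the tool from outside, world axes, zero at the start; "wrist_torque": the same for the moment, N m; "opening": finger opening in m.
Only numpy, scipy, OpenCV 4.12 (cv2) and the standard library are available. Lean on these libraries where they do the work, as an engineer would, in place of code of your own. Each camera call takes 0.05 s, during which the arm holds its last target. There are 200 camera calls.

## Working session

There is one attempt and no reset: what is moved stays moved. The work goes in short steps, Python scripts to look and compute and a tool call to move; the robot and the scene stay as the last step left them, time stands still between calls to the robot, and variables do not carry over. Pictures are saved under pics/ and viewed, about 8 in all and at most 12, crops included, and the job is handed in when it is done.

Besides the shell and the picture viewer there is one more tool, called after "Request:" by a JSON object that holds its "name" and its "arguments", one argument or row to a line. jog_arm: Moves the arm, as the interface text tells. Its arguments: {"type":"object","properties":{"commands":{"type":"array"},"grip_force":{"type":"number"}},"required":["commands"]}

```bash
mkdir -p pics; ls; python3 - <<'E'
from workcell import *
import cv2,numpy as np
o=get_obs();print(o)
for n in("scene","side","wrist"):
    print(n,calibration(n))
    cv2.imwrite(f"pics/{n}0.png",read_camera(n))
E
```

```text
pics
{'time_s': 0.0, 'joint_pos': array([-8.45846830e-02,  3.51208275e-01,  1.65240979e+00, -2.05004094e-05,
        1.13908310e+00, -8.45678647e-02]), 'qvel': array([ 0.00139548,  0.0002056 ,  0.00143629,  0.00202149,  0.00026991,
       -0.00023859]), 'joint_torque': array([ 1.41757551e-03, -4.97321892e+01, -2.85254824e+01,  6.99741254e-02,
        2.57699919e-02, -1.73020858e-04]), 'position': array([5.49624338e-01, 5.99431282e-05, 1.79522197e-01]), 'tool_rot': array([[ 9.99999388e-01, -8.27158740e-06, -1.10612457e-03],
       [-8.18852391e-06, -9.99999997e-01,  7.50986590e-05],
       [-1.10612519e-03, -7.50895555e-05, -9.99999385e-01]]), 'ft_force': array([-0.35912915,  0.30511185,  0.24775345]), 'wrist_torque': array([-0.01031731,  0.01915603,  0.05217813]), 'opening': 0.09256386429368664}
scene {'K': array([[502.40542218,   0.        , 324.49725643],
       [  0.        , 502.40542218, 201.11829768],
       [  0.        ,   0.        ,   1.        ]]), 'xyz': array([1.33107707, 0.3466028 , 0.67914471]), 'attitude': array([[-0.42819307,  0.54044096, -0.72427499],
       [ 0.903
[... 175 characters left out ...]
86267, 202.20572546],
       [  0.        ,   0.        ,   1.        ]]), 'xyz': array([ 0.43463169, -0.98079736,  0.67419289]), 'attitude': array([[ 0.98869013, -0.09340934,  0.11733081],
       [-0.14828863, -0.49196744,  0.85789191],
       [-0.02241218, -0.86558809, -0.50025489]])}
wrist {'K': array([[309.70691629,   0.        , 320.93189176],
       [  0.        , 309.70691629, 204.73456943],
       [  0.        ,   0.        ,   1.        ]]), 'xyz': array([0.54958446, 0.06623813, 0.38403665]), 'attitude': array([[ 9.99998813e-01,  6.83030315e-04, -1.38132538e-03],
       [ 3.36616455e-04, -9.71575694e-01, -2.36728870e-01],
       [-1.50375516e-03,  2.36728124e-01, -9.71574770e-01]])}
```

View pics/scene0.png

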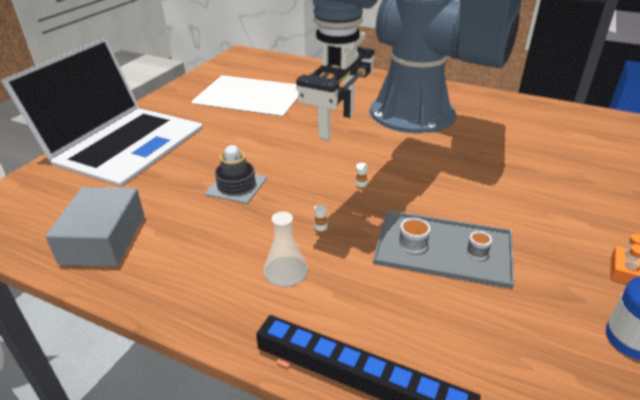

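View pics/side0.png

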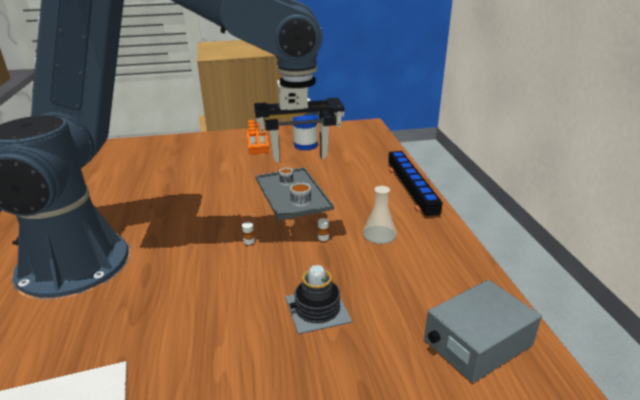

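View pics/wrist0.png

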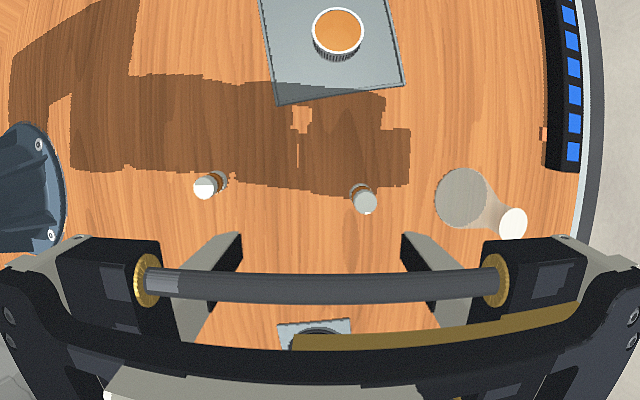

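The scene and side views show the larger cell at (415,233) and (301,190), the small cell at (480,243), and the spigot at (232,152) and (318,272). The wrist view shows the larger cell's amber glass at (338,32). The flask and vials stand between tray and lamp.

```bash
cat > h.py <<'E'
from workcell import *
import cv2,numpy as np
def ray(cal,u,v):
    K=cal["K"];x=(u-K[0,2])/K[0,0];y=(v-K[1,2])/K[1,1]
    return cal["attitude"]@np.array([x,y,1.])
def wray(cal,u,v):
    K=cal["K"];x=(u-K[0,2])/K[0,0];y=(v-K[1,2])/K[1,1];r=np.hypot(x,y)
    return cal["attitude"]@np.array([np.sin(r)*x/r,np.sin(r)*y/r,np.cos(r)])
def onz(cal,u,v,z,f=ray):
    d=f(cal,u,v);return cal["xyz"]+d*(z-cal["xyz"][2])/d[2]
def amber(img,box):
    x0,y0,x1,y1=box
    h=cv2.cvtColor(img[y0:y1,x0:x1],cv2.COLOR_BGR2HSV)
    m=cv2.inRange(h,(5,120,90),(22,255,255))
    n,l,s,c=cv2.connectedComponentsWithStats(m)
    k=1+np.argmax(s[1:,4]);return c[k]+[x0,y0],s[k]
E
python3 - <<'E'
from h import *
C={n:calibration(n) for n in("scene","side")}
I={n:cv2.imread(f"pics/{n}0.png") for n in("scene","side","wrist")}
for n,b in(("scene",(398,216,432,248)),("side",(290,182,313,204))):
    c,s=amber(I[n],b);print(n,c,s,onz(C[n],*c,.047))
w=calibration("wrist")
c,s=amber(I["wrist"],(314,10,362,55));print("wrist",c,s,onz(w,*c,.047,wray))
for n,u,v in(("scene",232,152),("side",318,270)):print(n,onz(C[n],u,v,.104))
a=cv2.resize(I["scene"][135:205,195:275],None,fx=7,fy=7,interpolation=cv2.INTER_CUBIC)[:490,:400]
b=cv2.resize(I["side"][255:325,285:345],None,fx=7,fy=7,interpolation=cv2.INTER_CUBIC)[:490,:400]
cv2.imwrite("pics/lamp.png",np.hstack([a,b]))
for n,p in(("vials/flask",(317,228)),("v2",(361,186)),("fl",(286,272))):print(n,onz(C["scene"],*p,0.0))
E
```

```text
scene [414.97933884 227.05785124] [  6   5  23  13 242] [0.5654161  0.17803829 0.047     ]
side [300.14634146 187.54878049] [ 2  3 17  6 82] [0.5675169  0.18042851 0.047     ]
wrist [337.43481229  30.19795222] [   1    0   46   41 1465] [0.56709754 0.17983923 0.047     ]
scene [ 0.55441986 -0.25077654  0.104     ]
side [ 0.54535108 -0.26312096  0.104     ]
vials/flask [ 0.59912627 -0.02103636  0.        ]
v2 [0.41575258 0.00498884 0.        ]
fl [ 0.7420104  -0.01697872  0.        ]
```

View pics/lamp.png

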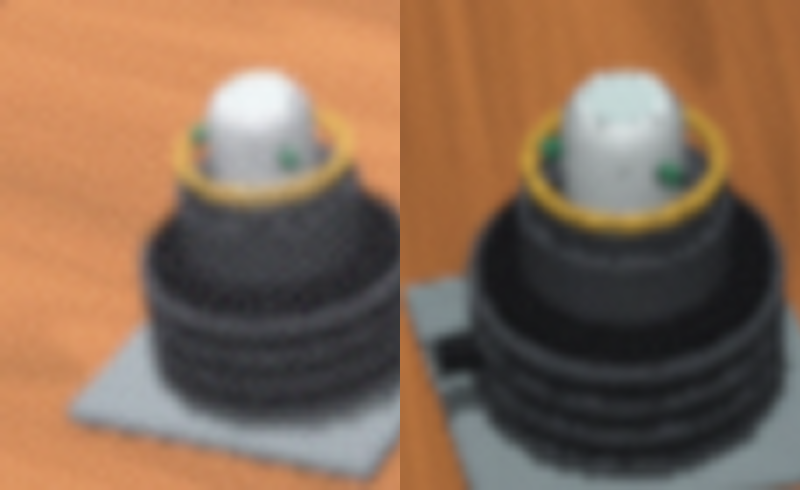

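The crop shows the brass ring's full outline in both views, the spigot top at about (232.4,149) in scene and (316.7,268.6) in side, and the green pins. I'll refine the lamp centre with the ring ellipse and check the tray edges.

```bash
python3 - <<'E'
from h import *
for n,b,sp in(("scene",(215,142,252,170),(232.4,149)),("side",(298,264,338,292),(316.7,268.6))):
    I=cv2.imread(f"pics/{n}0.png");C=calibration(n)
    x0,y0,x1,y1=b;h=cv2.cvtColor(I[y0:y1,x0:x1],cv2.COLOR_BGR2HSV)
    m=cv2.inRange(h,(17,110,90),(32,255,255))
    l,nn=0,0
    print(n);print("\n".join("".join(".#"[int(q>0)] for q in r) for r in m))
    ys,xs=np.nonzero(m);p=np.float32(np.c_[xs+x0,ys+y0])
    # cast on plane, fit circle (mid-radius of band)
    q=np.array([onz(C,u,v,.084)[:2] for u,v in p])
    for _ in range(3):
        s=np.linalg.lstsq(np.c_[2*q,np.ones(len(q))],(q**2).sum(1),rcond=None)[0]
        r=np.hypot(*(q-s[:2]).T);R=np.sqrt(s[2]+s[0]**2+s[1]**2);q=q[abs(r-R)<.005]
    print("ring",s[:2],R,len(q),"spigot top",onz(C,*sp,.104))
for c in((388,213),(514,225),(512,283),(376,250)):print(onz(calibration("scene"),*c,.014))
E
```

```text
scene
.....................................
.....................................
.....................................
.....................................
.....................................
.....................................
.....................................
.....................................
.....................................
..........................##.........
..........................###........
...........................###.......
......#.....................##.......
......##....................##.......
.....##.....................##.......
.....##.....................##.......
.....##....................###.......
.....###..................###........
......##.................###.........
.......###..............##...........
........###..........###.............
...........#.........................
.....................................
.....................................
.....................................
.....................................
.....................................
.....................................
ring [ 0.54331615 -0.2603364 ]
[... 769 characters left out ...]
.....
.....####....................####.......
.....#####..................#####.......
......####.................#####........
.......#####.............######.........
.........#####.........######...........
..........#################.............
.............############...............
........................................
........................................
........................................
........................................
ring [ 0.54254054 -0.26073286] 0.02668573855107249 137 spigot top [ 0.54359007 -0.25841085  0.104     ]
[0.50426299 0.10267553 0.014     ]
[0.43181817 0.35369957 0.014     ]
[0.60462788 0.37608679 0.014     ]
[0.62585769 0.12103641 0.014     ]
```

Request:
{"name": "jog_arm", "arguments": {
  "commands": [
    {"delta_rot": [0, 0, 0], "slide": [0.35, -1.0, 0], "hand": 0.8},
    {"delta_rot": [0, 0, 0], "slide": [0.35, -2.0, 0], "hand": 0.8},
    {"delta_rot": [0, 0, 0], "slide": [0.35, -2.0, 0], "hand": 0.8}
  ]
}}

```text
time_s: 0.52
position: [0.5671, 0.1026, 0.1797]
tool_rot: [[1.0, 0.003, -0.001], [0.003, -1.0, 0.0], [-0.001, -0.0, -1.0]]
ft_force: [-0.1, -0.8, -0.1]
opening: 0.0747
```

```bash
python3 - <<'E'
from h import *
w=calibration("wrist");I=read_camera("wrist");cv2.imwrite("pics/w1.png",I)
c,s=amber(I,(220,60,420,230));print(c,s)
x0,y0=s[0]+220,s[1]+60
for z in(.046,):
    print(onz(w,*c,z,wray))
    print("edges",onz(w,x0,c[1],z,wray),onz(w,x0+s[2],c[1],z,wray),onz(w,c[0],y0,z,wray),onz(w,c[0],y0+s[3],z,wray))
E
```

```text
[324.55630694 167.33208517] [    0     0   200   170 17893]
[0.57049937 0.12866184 0.046     ]
edges [0.45178057 0.12973642 0.046     ] [0.67890141 0.13053704 0.046     ] [0.57000736 0.24740428 0.046     ] [0.57095195 0.05656467 0.046     ]
```

View pics/w1.png

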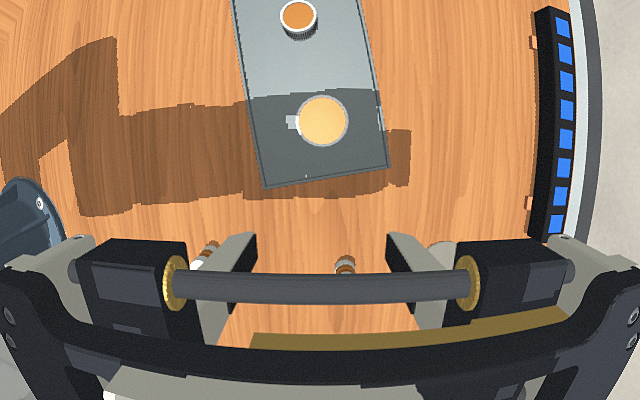

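The larger cell is at (322,120) in the wrist view. The tray walls are about 60 px either side of it, so the fingers fit.

```bash
python3 - <<'E'
from h import *
w=calibration("wrist");I=cv2.imread("pics/w1.png")
c,s=amber(I,(296,92,350,150));print(c,s,onz(w,*c,.046,wray),get_obs()["position"])
E
```

```text
[329.84285714 108.95714286] [  6   6  43  32 350] [0.57604629 0.19100364 0.046     ] [0.56719881 0.10103302 0.17969038]
```

```bash
python3 - <<'E'
from h import *
w=calibration("wrist");I=cv2.imread("pics/w1.png")[88:154,284:360]
m=cv2.inRange(cv2.cvtColor(I,cv2.COLOR_BGR2HSV),(8,70,90),(30,255,255))
n,l,s,c=cv2.connectedComponentsWithStats(m);k=1+np.argmax(s[1:,4]);c=c[k]+[284,88]
print(c,s[k],onz(w,*c,.046,wray),onz(w,322.5,121,.046,wray))
E
```

```text
[321.8187067  120.36662818] [  15    9   47   47 1732] [0.56743555 0.17846223 0.046     ] [0.56817264 0.17777243 0.046     ]
```

Request:
{"name": "jog_arm", "arguments": {
  "commands": [
    {"delta_rot": [0, 0, 0], "slide": [0, -1.0, 0], "hand": 0.8},
    {"delta_rot": [0, 0, 0], "slide": [0, -1.57, 0.4], "hand": 0.8},
    {"delta_rot": [0, 0, 0], "slide": [0, -1.57, 1.2], "hand": 0.8},
    {"delta_rot": [0, 0, 0], "slide": [0, -1.57, 2.0], "hand": 0.8},
    {"delta_rot": [0, 0, 0], "slide": [0, -1.57, 2.0], "hand": 0.8}
  ]
}}

```text
time_s: 1.2
position: [0.5659, 0.177, 0.0777]
tool_rot: [[1.0, -0.001, -0.005], [-0.001, -1.0, -0.001], [-0.005, 0.001, -1.0]]
ft_force: [-0.7, -1.1, -0.1]
opening: 0.0742
```

Request:
{"name": "jog_arm", "arguments": {
  "commands": [
    {"delta_rot": [0, 0, 0], "slide": [0, 0, 0.7], "hand": 0.8},
    {"delta_rot": [0, 0, 0], "slide": [0, 0, 1.34], "hand": 0.8},
    {"delta_rot": [0, 0, 0], "slide": [0, 0, 1.34], "hand": 0.8},
    {"delta_rot": [0, 0, 0], "slide": [0, 0, 1.34], "hand": 0.8}
  ]
}}

```text
time_s: 1.7
position: [0.5689, 0.1785, 0.0153]
tool_rot: [[1.0, -0.0, 0.003], [-0.0, -1.0, 0.001], [0.003, -0.001, -1.0]]
ft_force: [0.0, -1.1, 0.8]
opening: 0.0743
```

Request:
{"name": "jog_arm", "arguments": {
  "commands": [
    {"delta_rot": [0, 0, 0], "slide": [0, 0, 0], "hand": 0.8},
    {"delta_rot": [0, 0, 0], "slide": [0, 0, 0], "hand": 0.5},
    {"delta_rot": [0, 0, 0], "slide": [0, 0, 0], "hand": 0.4},
    {"delta_rot": [0, 0, 0], "slide": [0, 0, 0], "hand": 0.4},
    {"delta_rot": [0, 0, 0], "slide": [0, 0, 0], "hand": 0.4}
  ],
  "grip_force": 35
}}

```text
time_s: 2.33
position: [0.5674, 0.1785, 0.013]
tool_rot: [[1.0, 0.0, -0.0], [0.0, -1.0, -0.0], [-0.0, 0.0, -1.0]]
ft_force: [-0.3, -0.5, -0.0]
opening: 0.0395
```

Opening 39.5 mm is smaller than the cell's 56 mm, so I'll look.

```bash
python3 - <<'E'
from h import *
print(get_obs()["opening"])
a=read_camera("wrist")[180:380,160:480];b=read_camera("scene")[180:290,370:520];c=read_camera("side")[140:230,240:350]
f=lambda i:cv2.resize(i,(400,290),interpolation=cv2.INTER_CUBIC)
cv2.imwrite("pics/g.png",np.vstack([np.hstack([f(b),f(c)]),np.hstack([f(a),f(a)*0])]))
E
```

```text
0.03951407688503338
```

View pics/g.png

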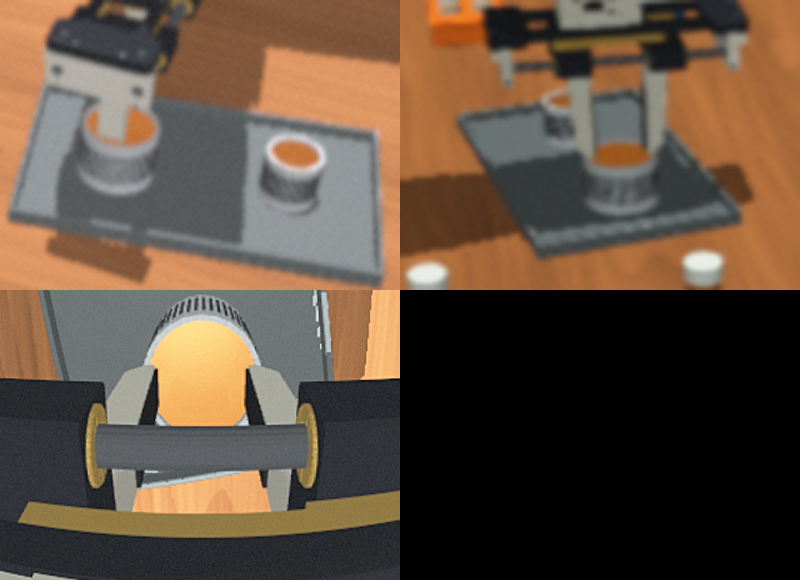

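Scene and side views show the cell upright, with the finger tips seemingly towards the cell's far part. I'll project the TCP and the finger positions to compare.

```bash
python3 - <<'E'
from h import *
o=get_obs();p=o["position"];print(p)
def proj(n,P):
    C=calibration(n);q=C["attitude"].T@(P-C["xyz"]);K=C["K"]
    if n=="wrist":
        t=np.arctan2(np.hypot(q[0],q[1]),q[2]);d=q[:2]/np.hypot(q[0],q[1])*t
    else:d=q[:2]/q[2]
    return d*K[0,0]+K[:2,2]
for n,off,sc in(("wrist",(160,180),(400/320,290/200)),("scene",(370,180),(400/150,290/110)),("side",(240,140),(400/110,290/90))):
    for nm,P in(("tcp",p),("xp",p+[.02,0,0]),("xm",p-[.02,0,0]),("rimctr",[.567,.179,.049]),("rim-y",[.567,.151,.049]),("rim+y",[.567,.207,.049]),("rim+x",[.595,.179,.049])):
        print(n,nm,((proj(n,np.array(P))-off)*sc).round())
E
```

```text
[0.56747145 0.17853317 0.01299347]
wrist tcp [202.  69.]
wrist xp [238.  69.]
wrist xm [166.  69.]
wrist rimctr [201.  96.]
wrist rim-y [201. 157.]
wrist rim+y [201.  27.]
wrist rim+x [261.  95.]
scene tcp [115. 160.]
scene xp [107. 176.]
scene xm [123. 145.]
scene rimctr [121. 124.]
scene rim-y [ 84. 114.]
scene rim+y [158. 134.]
scene rim+x [109. 146.]
side tcp [220. 189.]
side xp [246. 186.]
side xm [195. 191.]
side rimctr [218. 152.]
side rim-y [223. 167.]
side rim+y [214. 137.]
side rim+x [254. 149.]
```

```bash
python3 - <<'E'
from h import *
o=get_obs();print(o["opening"],o["time_s"],o["ft_force"],o["wrist_torque"])
a=read_camera("wrist")[195:320,235:405]
cv2.imwrite("pics/g2.png",cv2.resize(a,(780,573),interpolation=cv2.INTER_CUBIC))
print(get_obs()["opening"])
E
```

```text
0.037406595109905405 2.475 [ 0.17178693  0.06951158 -0.46866669] [ 0.01394013 -0.02912569 -0.01507153]
0.0372296641179695
```

View pics/g2.png

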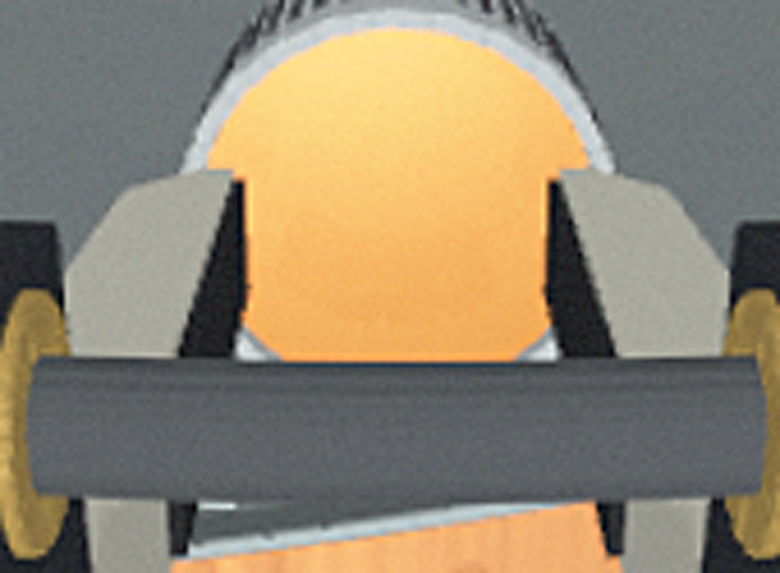

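The fingers reach the commanded 37 mm unhindered, and the visible tips lie about at the glass. I'll check the true tip height against the reported TCP, using the starting pictures.

```bash
python3 - <<'E'
from h import *
def proj(n,P):
    C=calibration(n);q=C["attitude"].T@(np.array(P)-C["xyz"]);K=C["K"]
    return q[:2]/q[2]*K[0,0]+K[:2,2]
for z in(.18,.20,.215):
  for s in(-1,1):
    print(z,s,"scene",proj("scene",[.55+s*.055,0,z]).round(1),"side",proj("side",[.55+s*.055,0,z]).round(1))
def tri(a,b):
    A=[];B=[]
    for n,(u,v) in(("scene",a),("side",b)):
        C=calibration(n);d=ray(C,u,v);d/=np.linalg.norm(d);M=np.eye(3)-np.outer(d,d);A.append(M);B.append(M@C["xyz"])
    return np.linalg.solve(sum(A),sum(B))
print("tip+x",tri((324,139),(325,159)))
w=calibration("wrist");o=get_obs();print(w["xyz"]-o["position"])
R=o["tool_rot"];c=w["xyz"]
for u,v in((287,233),(355,233)):
    d=wray(w,u,v)
    for x in(-.0186,.0186):
        t=(o["position"][0]+x-c[0])/d[0]
        if t>0:print("wrist tip",c+d*t-o["position"])
E
```

```text
0.18 -1 scene [347.6 133.1] side [277.3 176. ]
0.18 1 scene [324.4 159. ] side [324.4 171.9]
0.2 -1 scene [347.8 124.3] side [276.8 168.1]
0.2 1 scene [324.4 149.8] side [324.3 164.1]
0.215 -1 scene [348.  117.6] side [276.4 162.2]
0.215 1 scene [324.3 142.7] side [324.3 158.2]
tip+x [ 0.60340725 -0.004031    0.21776986]
[-0.00027846  0.06620658  0.20444919]
wrist tip [-0.0186      0.01225039  0.04732789]
wrist tip [0.0186     0.01040906 0.04190749]
```

The pictures disagree with the reported TCP. The visible fingertips end about 38 mm above it, and the fingers closed over the rim without contact, which fits. So they closed above the cell. I'll trust the pictures: rise a little, open, then go about 35 mm lower while watching the force.

Request:
{"name": "jog_arm", "arguments": {
  "commands": [
    {"delta_rot": [0, 0, 0], "slide": [0, 0, -0.2], "hand": 0.8},
    {"delta_rot": [0, 0, 0], "slide": [0, 0, -0.2], "hand": 0.8},
    {"delta_rot": [0, 0, 0], "slide": [0, 0, -0.2], "hand": 0.8},
    {"delta_rot": [0, 0, 0], "slide": [0, 0, -0.2], "hand": 0.8},
    {"delta_rot": [0, 0, 0], "slide": [0, 0, -0.2], "hand": 0.8}
  ]
}}

```text
time_s: 3.15
position: [0.5674, 0.1785, 0.0229]
tool_rot: [[1.0, -0.0, -0.0], [-0.0, -1.0, -0.0], [-0.0, 0.0, -1.0]]
ft_force: [-0.1, 0.6, 0.1]
opening: 0.074
```

Request:
{"name": "jog_arm", "arguments": {
  "commands": [
    {"delta_rot": [0, 0, 0], "slide": [0, 0, 0.2], "hand": 0.8},
    {"delta_rot": [0, 0, 0], "slide": [0, 0, 0.4], "hand": 0.8},
    {"delta_rot": [0, 0, 0], "slide": [0, 0, 0.4], "hand": 0.8}
  ]
}}

```text
time_s: 3.52
position: [0.5667, 0.1784, 0.0018]
tool_rot: [[1.0, 0.0, -0.002], [0.0, -1.0, -0.0], [-0.002, 0.0, -1.0]]
ft_force: [0.4, 0.0, 0.2]
opening: 0.0743
```

Request:
{"name": "jog_arm", "arguments": {
  "commands": [
    {"delta_rot": [0, 0, 0], "slide": [0, 0, 0.2], "hand": 0.8},
    {"delta_rot": [0, 0, 0], "slide": [0, 0, 0.44], "hand": 0.8},
    {"delta_rot": [0, 0, 0], "slide": [0, 0, 0.44], "hand": 0.8},
    {"delta_rot": [0, 0, 0], "slide": [0, 0, 0.44], "hand": 0.8}
  ]
}}

```text
time_s: 4.03
position: [0.5675, 0.1786, -0.019]
tool_rot: [[1.0, -0.0, -0.0], [-0.0, -1.0, 0.0], [-0.0, -0.0, -1.0]]
ft_force: [-0.5, -0.3, -0.1]
opening: 0.0745
```

```bash
python3 - <<'E'
from h import *
o=get_obs();print(o["position"],o["ft_force"])
b=read_camera("scene")[180:290,370:520];c=read_camera("side")[140:230,240:350]
f=lambda i:cv2.resize(i,(400,290),interpolation=cv2.INTER_CUBIC)
cv2.imwrite("pics/g3.png",np.hstack([f(b),f(c)]))
E
```

```text
[ 0.56754168  0.1785563  -0.01896019] [-0.51437949 -0.29770856 -0.12705507]
```

View pics/g3.png

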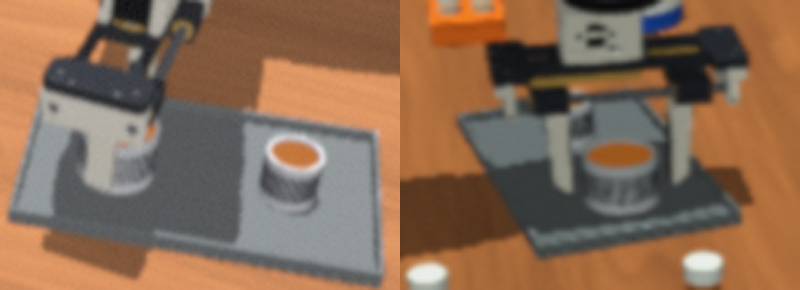

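The fingers now straddle the cell, so the reported TCP z is about 37 mm too low. Gripping now.

Request:
{"name": "jog_arm", "arguments": {
  "commands": [
    {"delta_rot": [0, 0, 0], "slide": [0, 0, 0.04], "hand": 0.5},
    {"delta_rot": [0, 0, 0], "slide": [0, 0, 0.04], "hand": 0.4},
    {"delta_rot": [0, 0, 0], "slide": [0, 0, 0.04], "hand": 0.4},
    {"delta_rot": [0, 0, 0], "slide": [0, 0, 0.04], "hand": 0.4},
    {"delta_rot": [0, 0, 0], "slide": [0, 0, 0.04], "hand": 0.4}
  ],
  "grip_force": 40
}}

```text
time_s: 4.75
position: [0.5675, 0.1785, -0.021]
tool_rot: [[1.0, -0.0, -0.0], [-0.0, -1.0, 0.0], [-0.0, -0.0, -1.0]]
ft_force: [0.2, -0.2, -0.4]
opening: 0.0558
```

Request:
{"name": "jog_arm", "arguments": {
  "commands": [
    {"delta_rot": [0, 0, 0], "slide": [0, 0, -0.4], "hand": 0.4},
    {"delta_rot": [0, 0, 0], "slide": [0, 0, -1.2], "hand": 0.4},
    {"delta_rot": [0, 0, 0], "slide": [0, 0, -2.0], "hand": 0.4},
    {"delta_rot": [0, 0, 0], "slide": [0, 0, -2.5], "hand": 0.4},
    {"delta_rot": [0, 0, 0], "slide": [0, 0, -2.5], "hand": 0.4}
  ]
}}

```text
time_s: 5.38
position: [0.5687, 0.1788, 0.1068]
tool_rot: [[1.0, 0.0, 0.004], [0.0, -1.0, 0.001], [0.004, -0.001, -1.0]]
ft_force: [-0.3, 0.0, -2.5]
opening: 0.0555
```

Request:
{"name": "jog_arm", "arguments": {
  "commands": [
    {"delta_rot": [0, 0, 0], "slide": [-0.1, 0.5, 0], "hand": 0.4},
    {"delta_rot": [0, 0, 0], "slide": [-0.2, 1.5, 0], "hand": 0.4},
    {"delta_rot": [0, 0, 0], "slide": [-0.3, 2.5, 0], "hand": 0.4},
    {"delta_rot": [0, 0, 0], "slide": [-0.3, 3.5, 0], "hand": 0.4},
    {"delta_rot": [0, 0, 0], "slide": [-0.3, 4.5, 0], "hand": 0.4}
  ]
}}

```text
time_s: 6.0
position: [0.5516, -0.0479, 0.1032]
tool_rot: [[1.0, 0.0, -0.001], [0.0, -1.0, 0.0], [-0.001, -0.0, -1.0]]
ft_force: [0.8, -0.3, -2.1]
opening: 0.0554
```

Request:
{"name": "jog_arm", "arguments": {
  "commands": [
    {"delta_rot": [0, 0, 0], "slide": [-0.1, 1.0, 0], "hand": 0.4},
    {"delta_rot": [0, 0, 0], "slide": [-0.2, 2.0, 0], "hand": 0.4},
    {"delta_rot": [0, 0, 0], "slide": [-0.2, 3.0, 0], "hand": 0.4},
    {"delta_rot": [0, 0, 0], "slide": [-0.2, 3.0, 0], "hand": 0.4},
    {"delta_rot": [0, 0, 0], "slide": [-0.2, 3.0, 0], "hand": 0.4}
  ]
}}

```text
time_s: 6.62
position: [0.5419, -0.1959, 0.1032]
tool_rot: [[1.0, -0.0, -0.001], [-0.0, -1.0, 0.001], [-0.001, -0.001, -1.0]]
ft_force: [-0.1, 0.4, -1.2]
opening: 0.0555
```

Request:
{"name": "jog_arm", "arguments": {
  "commands": [
    {"delta_rot": [0, 0, 0], "slide": [0.01, 0.7, 0], "hand": 0.4},
    {"delta_rot": [0, 0, 0], "slide": [0.01, 1.28, 0], "hand": 0.4},
    {"delta_rot": [0, 0, 0], "slide": [0.01, 1.28, 0], "hand": 0.4},
    {"delta_rot": [0, 0, 0], "slide": [0.01, 1.28, 0], "hand": 0.4},
    {"delta_rot": [0, 0, 0], "slide": [0.01, 1.28, 0], "hand": 0.4}
  ]
}}

```text
time_s: 7.25
position: [0.5431, -0.2592, 0.104]
tool_rot: [[1.0, 0.001, -0.0], [0.001, -1.0, 0.0], [-0.0, -0.0, -1.0]]
ft_force: [-0.4, 0.5, -1.0]
opening: 0.0558
```

```bash
python3 - <<'E'
from h import *
o=get_obs();print(o["position"],o["joint_pos"],o["ft_force"])
b=read_camera("scene")[100:210,170:290];c=read_camera("side")[210:330,250:380]
f=lambda i:cv2.resize(i,(400,370),interpolation=cv2.INTER_CUBIC)
cv2.imwrite("pics/l1.png",np.hstack([f(b),f(c)]))
E
```

```text
[ 0.54306598 -0.25919772  0.10397432] [-5.22724271e-01  5.27413140e-01  1.58240485e+00  1.34625903e-04
  1.03222679e+00 -5.24076690e-01] [-0.44084945  0.48580301 -0.96735812]
```

View pics/l1.png

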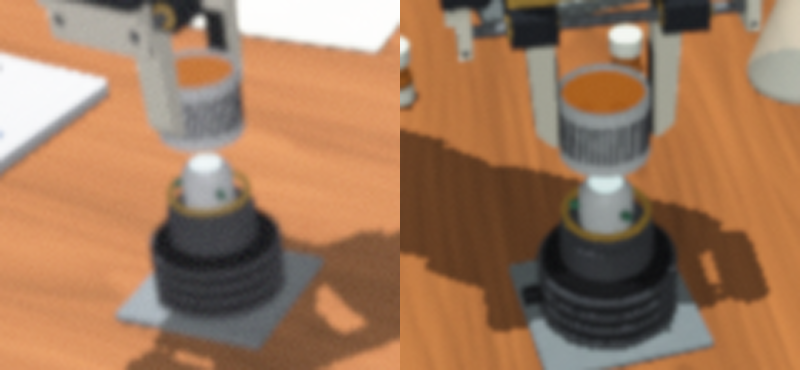

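The cell hangs over the spigot, looking centred in both views. I'll check with the amber disc.

```bash
python3 - <<'E'
from h import *
o=get_obs();print(o["position"])
def tri(a,b):
    A=[];B=[]
    for n,(u,v) in(("scene",a),("side",b)):
        C=calibration(n);d=ray(C,u,v);d/=np.linalg.norm(d);M=np.eye(3)-np.outer(d,d);A.append(M);B.append(M@C["xyz"])
    return np.linalg.solve(sum(A),sum(B))
I=read_camera("side");b=(300,228,332,250)
c,s=amber(I,b);print(c,s)
c2=(250+603.5*130/400-130, 210+92*120/370)
print(c2,onz(calibration("side"),*c2,.171),onz(calibration("side"),*c,.171))
# rim ellipse: outer left/right edges 561,650 ; top 65
sc=(170+207*.3,100+73*110/370)
print("scene amber (occluded by finger)",onz(calibration("scene"),*sc,.171),tri(sc,c2))
E
```

```text
[ 0.54310757 -0.25962345  0.104079  ]
[315.64788732 239.46830986] [  3   5  26  14 284]
(316.1375, 239.83783783783784) [ 0.54358618 -0.25823553  0.171     ] [ 0.54288331 -0.25687886  0.171     ]
scene amber (occluded by finger) [ 0.5386021 -0.2519888  0.171    ] [ 0.54192007 -0.25273119  0.16995692]
```

Request:
{"name": "jog_arm", "arguments": {
  "commands": [
    {"delta_rot": [0, 0, 0], "slide": [0, 0, 0.3], "hand": 0.4},
    {"delta_rot": [0, 0, 0], "slide": [0, 0, 0.6], "hand": 0.4},
    {"delta_rot": [0, 0, 0], "slide": [0, 0, 0.6], "hand": 0.4},
    {"delta_rot": [0, 0, 0], "slide": [0, 0, 0.6], "hand": 0.4}
  ],
  "grip_force": 50
}}

```text
time_s: 7.9
position: [0.5431, -0.2606, 0.074]
tool_rot: [[1.0, -0.0, -0.0], [-0.0, -1.0, 0.0], [-0.0, -0.0, -1.0]]
ft_force: [-0.1, 0.1, -1.3]
opening: 0.0555
```

Request:
{"name": "jog_arm", "arguments": {
  "commands": [
    {"delta_rot": [0, 0, 0], "slide": [0, 0, 0.07], "hand": 0.4},
    {"delta_rot": [0, 0, 0], "slide": [0, 0, 0.14], "hand": 0.4},
    {"delta_rot": [0, 0, 0], "slide": [0, 0, 0.14], "hand": 0.4},
    {"delta_rot": [0, 0, 0], "slide": [0, 0, 0.14], "hand": 0.4}
  ]
}}

```text
time_s: 8.4
position: [0.5431, -0.2606, 0.0674]
tool_rot: [[1.0, 0.0, 0.0], [0.0, -1.0, -0.0], [0.0, 0.0, -1.0]]
ft_force: [-2.2, 0.1, 4.2]
opening: 0.0551
```

Contact came at reported z 0.0674, as predicted for the pin tops. Now turning in 12° steps, watching the vertical force.

Request:
{"name": "jog_arm", "arguments": {
  "commands": [
    {"delta_rot": [0, 0, 1.0], "slide": [0, 0, 0], "hand": 0.4},
    {"delta_rot": [0, 0, 2.0], "slide": [0, 0, 0], "hand": 0.4},
    {"delta_rot": [0, 0, 2.0], "slide": [0, 0, 0], "hand": 0.4}
  ]
}}

```text
time_s: 8.78
position: [0.5433, -0.2606, 0.0672]
tool_rot: [[0.978, -0.207, 0.001], [-0.207, -0.978, -0.0], [0.001, 0.0, -1.0]]
ft_force: [1.1, -0.4, 2.5]
opening: 0.0557
```

Request:
{"name": "jog_arm", "arguments": {
  "commands": [
    {"delta_rot": [0, 0, 1.0], "slide": [0, 0, 0], "hand": 0.4},
    {"delta_rot": [0, 0, 2.0], "slide": [0, 0, 0], "hand": 0.4},
    {"delta_rot": [0, 0, 2.0], "slide": [0, 0, 0], "hand": 0.4}
  ]
}}

```text
time_s: 9.15
position: [0.5428, -0.2603, 0.0667]
tool_rot: [[0.915, -0.404, -0.001], [-0.404, -0.915, 0.0], [-0.001, -0.0, -1.0]]
ft_force: [0.3, -0.2, -2.1]
opening: 0.0553
```

The upward force has gone (-2.1 N, the cell's weight). I'll test by lowering 2–3 mm.

Request:
{"name": "jog_arm", "arguments": {
  "commands": [
    {"delta_rot": [0, 0, 0], "slide": [0, 0, 0.02], "hand": 0.4},
    {"delta_rot": [0, 0, 0], "slide": [0, 0, 0.04], "hand": 0.4},
    {"delta_rot": [0, 0, 0], "slide": [0, 0, 0.04], "hand": 0.4}
  ]
}}

```text
time_s: 9.52
position: [0.5429, -0.2604, 0.0649]
tool_rot: [[0.914, -0.406, -0.0], [-0.406, -0.914, 0.0], [-0.0, -0.0, -1.0]]
ft_force: [0.1, -0.5, -1.7]
opening: 0.0558
```

It has dropped over the pins (2.4 mm lower, no resistance). Lowering to the spring, then pressing home.

Request:
{"name": "jog_arm", "arguments": {
  "commands": [
    {"delta_rot": [0, 0, 0.2], "slide": [0, 0, 0.05], "hand": 0.4},
    {"delta_rot": [0, 0, 0.2], "slide": [0, 0, 0.1], "hand": 0.4},
    {"delta_rot": [0, 0, 0.2], "slide": [0, 0, 0.1], "hand": 0.4},
    {"delta_rot": [0, 0, 0.2], "slide": [0, 0, 0.1], "hand": 0.4}
  ],
  "grip_force": 55
}}

```text
time_s: 10.02
position: [0.543, -0.2605, 0.06]
tool_rot: [[0.905, -0.426, -0.0], [-0.426, -0.905, 0.0], [-0.0, -0.0, -1.0]]
ft_force: [-0.1, -0.1, -1.4]
opening: 0.0552
```

Request:
{"name": "jog_arm", "arguments": {
  "commands": [
    {"delta_rot": [0, 0, 0], "slide": [0, 0, 0.05], "hand": 0.4},
    {"delta_rot": [0, 0, 0], "slide": [0, 0, 0.1], "hand": 0.4},
    {"delta_rot": [0, 0, 0], "slide": [0, 0, 0.1], "hand": 0.4},
    {"delta_rot": [0, 0, 0], "slide": [0, 0, 0.1], "hand": 0.4}
  ]
}}

```text
time_s: 10.52
position: [0.5432, -0.2606, 0.0553]
tool_rot: [[0.905, -0.426, 0.001], [-0.426, -0.905, -0.0], [0.001, 0.0, -1.0]]
ft_force: [-0.9, -0.1, 4.2]
opening: 0.0557
```

Request:
{"name": "jog_arm", "arguments": {
  "commands": [
    {"delta_rot": [0, 0, 0], "slide": [0, 0, 0.04], "hand": 0.4},
    {"delta_rot": [0, 0, 0], "slide": [0, 0, 0.08], "hand": 0.4},
    {"delta_rot": [0, 0, 0], "slide": [0, 0, 0.09], "hand": 0.4},
    {"delta_rot": [0, 0, 0], "slide": [0, 0, 0.09], "hand": 0.4},
    {"delta_rot": [0, 0, 0], "slide": [0, 0, 0.09], "hand": 0.4}
  ]
}}

```text
time_s: 11.15
position: [0.5432, -0.2606, 0.051]
tool_rot: [[0.905, -0.426, 0.001], [-0.426, -0.905, -0.0], [0.001, 0.0, -1.0]]
ft_force: [-1.6, 0.3, 9.1]
opening: 0.0556
```

Request:
{"name": "jog_arm", "arguments": {
  "commands": [
    {"delta_rot": [0, 0, 0], "slide": [0, 0, 0.01], "hand": 0.4},
    {"delta_rot": [0, 0, 0], "slide": [0, 0, 0.01], "hand": 0.4},
    {"delta_rot": [0, 0, 0], "slide": [0, 0, 0.01], "hand": 0.4},
    {"delta_rot": [0, 0, 0], "slide": [0, 0, 0.01], "hand": 0.4}
  ]
}}

```text
time_s: 11.65
position: [0.5432, -0.2606, 0.051]
tool_rot: [[0.905, -0.426, 0.001], [-0.426, -0.905, -0.0], [0.001, 0.0, -1.0]]
ft_force: [-3.4, 2.0, 13.1]
opening: 0.0552
```

```bash
python3 - <<'E'
from h import *
b=read_camera("scene")[100:210,170:290];c=read_camera("side")[210:330,250:380]
f=lambda i:cv2.resize(i,(400,370),interpolation=cv2.INTER_CUBIC)
cv2.imwrite("pics/end.png",np.hstack([f(b),f(c)]))
o=get_obs();print(o["position"],o["ft_force"],o["opening"],abs(o["qvel"]).max())
E
```

```text
[ 0.54321462 -0.26062721  0.05097221] [-3.26219828  2.26399003 14.02443893] 0.055828891333320085 0.001262052716432944
```

View pics/end.png

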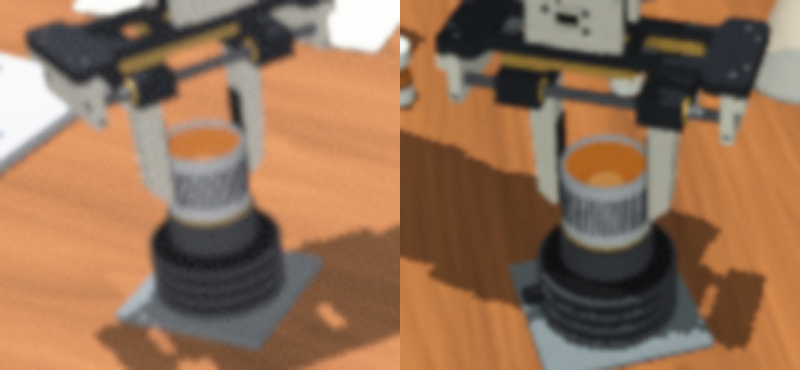

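The force rises steeply (9 to 14 N) with no further travel, so the cell is on the rigid shoulder. The picture shows it upright on the neck, just above the pressed brass ring. Handing in.

```bash
python3 -c "
from workcell import *
print(finish_job());o=get_obs();print(o['position'],o['ft_force'],o['opening'])"
```

```text
the job is handed in; nothing more can be done
None
the job is handed in; nothing more can be done
```

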